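Tip the heel plate out of the guarded tray and lay it on the bare heel

ROBOT

A 6-joint arm with a two-finger parallel gripper is mounted at the origin on the work surface. World frame = base frame: x ahead of the robot, y to its left, z up, the work surface at z = 0. Lengths are in m, angles in degrees, forces in N, time in s.
With the tool pointing down it reaches from about 0.375 to 0.9 m from the base axis. Payload 3.1 kg.
Tool frame: the origin (TCP) lies midway between the tips of the shut fingers; the grasp point (between the pads) lies 19 mm behind it; z points along the fingers, y is the line along which they close (so a half turn about z gives the same grasp; the last joint's range is limited). The gripper opens to 87 mm and grips with 3 to 60 N. Pads are 19 mm wide; open, the fingers measure 117 mm over their backs; the gripper's body (75 mm by 190 mm) begins 51 mm behind the grasp point.
Start: joints at [64.773, 30.224, 82.088, -0, 67.689, -10.227], TCP at [0.162, 0.604, 0.223] pointing down, gripper open.
Joint ranges: [-176.69, 176.69], [-43.24, 126.21], [12.49, 139.97], [-82, 262], [0, 151.66], [-163.58, 163.58]. Speed limits (degrees/s): [159.86, 159.86, 180, 180, 180, 180].

INTERFACE

Orientations are given as a 3x3 rotation matrix whose columns are the frame's x, y, z axes.
In Python, from rig import bot, cams, telemetry gives the robot as it stands (bot), with the cameras (cams) and the readings (telemetry).
- The arm moves only by the shell command python3 steer.py 'ROWS'. ROWS is a JSON list of rows, 1 to 20 of them, each an object with the fields xyz (a list: dx, dy, dz in shares of 1 m (1.0 is 1 m)), rot (a list: a rotation vector rx, ry, rz in normalised numbers (1 is 120 degrees)), finger_gap (the opening from 0.0 (shut) to 1.0 (fully open)); a field left out counts as zero (the opening has to be given); each row is the pose to reach, as a shift and turn from the pose commanded when the command began, along the tool's axes at that moment; what a row does not reach only later rows make up. A row lasts 1/10 s, in which the tool goes at most 0.05 m and 8.59 degrees, less where a joint would pass 70% of its speed; a pose out of reach is approached as far as the arm can. The fingers move at their own pace and stop on an object; the grip force is fixed at half the most. Time passes only in rows, so rows that do not move let the fingers close. It prints the time, the measured TCP pose, the force, the opening and the grip force at its end. Input that does not fit is refused with a message, and nothing moves.
- telemetry.read_state(): the state, without advancing time (a new reading comes with each control period).
- cams.capture(name): name is "scene" or "top" or "wrist"; returns a dict with "color" (384x512x3 uint8, red, green, blue), "K" (3x3 intrinsics, pixels), "view" (4x4, takes a point from world to camera coordinates); the wrist camera has in their place "mount" (4x4, takes a point from camera to tool coordinates, whose origin is the TCP and whose axes are the flange's). Camera axes: x right, y up, looking along -z (the intrinsics and any distortion apply to the point x, -y, -z); pixel columns grow to the right and rows downward; lengths in m; the calibration is good to about 2 mm. The wrist camera is an equidistant fisheye: a pixel r from the principal point sees the ray r / f radians off the axis. A picture is of the moment at which its call begins: read the wrist's pose just before it. There is no depth.
- bot.hand_in(): hands the job in; it is judged then, once.
The state is a dict: "time_s": time; "joint_positions": joint angles; "qvel": joint speeds; "tau": joint torques, N m; "position": TCP position; "tcp_rot": TCP orientation; "force": force on the tool from outside, world axes, zero at the start; "moment": the same for the moment, N m; "opening": opening from 0.0 (shut) to 1.0 (fully open); "grasp_force": force on a finger pad.
Only numpy, scipy, OpenCV 4.12 (cv2) and the standard library are available. Lean on these libraries where they do the work, as an engineer would, in place of code of your own. Each camera call takes 0.05 s, during which the arm holds its last target. There are 200 camera calls.

TASK

Press down on the tongue of the tipping tray until the loose round steel heel plate slides from under the wire guard into the tray's front corner, then let the tray come level again. Pick the plate up out of that corner and lay it gently, flat and centred, on the bare heel of the upturned shoe that has no heel plate yet, and let go.

Things in the scene. Friction and masses are not known exactly. Their poses are not given: they have to be found in the camera images.
- heel_plate: Loose plain steel disc, 60 mm across, 6 mm thick, about 0.13 kg; origin at the centre of its underside, z up. It starts flat on the tray floor under the wire guard, whose bars stop it being lifted out there. The steel ring and the rubber disc on the bench are not wanted.
- tongue (a point): Press point on top of the 40 mm wide dark steel tongue at the tray's robot-side corner, 25 mm from its end, 88 mm above the bench. x: along the tongue to the tray's back (yawed up to 0.3 rad), z up. Pivot: along y, 85 mm behind, 8 mm lower. About 4-9 N; pressed down 38 mm the tray tips some 0.45 rad (stop 0.5) and the plate slides home in 1-2 s; let go, the tray falls back level.
- tray_corner (a point): Tray floor, where the plate's centre rests once home in the corner; axes as tongue, 97 mm behind it in x. Slick dark square tray, 180 mm a side, corner-on, walls 17 mm high, leaving a 35 mm opening at this corner: grasp from above, fingers closing along x, one in the opening, one in the tray (across y the walls are in the way). Guard, 17 mm high, starts 68 mm behind this point.
- bare_heel (a point): Centre of the flat round top, 74 mm across and 130 mm above the bench, of the bare brown heel; z up, x to the toe. It is on whichever of two upturned black shoes (fixed on green jacks, side by side) has no steel disc on its heel; the other one is finished. The heel stands 25 mm above the sole.

How it is judged (in metres and radians):
On the way:
1. the tray is tipped by more than 0.2 rad and the plate has slid to within 15 mm of its place in the front corner (angle between tray_corner's own z axis and vertical above 0.2 rad and distance between heel_plate and tray_corner below 0.015 m), for 0.1 s.
At the end, for the whole second after the job is handed in: The plate lies flat (within 0.1 rad) and at rest on the bare heel, centred within 12 mm, let go by the fingers, and the tray is level again (horizontal distance between heel_plate and bare_heel below 0.012 m and z of heel_plate in the frame of bare_heel between -0.003 and 0.003 m and angle between heel_plate's own z axis and vertical below 0.1 rad and linear speed of heel_plate below 0.02 m/s and contact force between the fingers and heel_plate below 0.05 N and angle between tray_corner's own z axis and vertical below 0.06 rad); the robot touches nothing.
It fails at once if the plate is dropped onto the heel (it lands at more than 0.6 m/s, a fall of about 18 mm or more) (horizontal distance between heel_plate and bare_heel below 0.05 m and contact force between the fingers and heel_plate below 0.05 N and linear speed of heel_plate above 0.6 m/s).
It also fails if it takes over 54 s, if anything falls off the work surface, if the arm or the gripper's body presses on something with over 40 N, if the wrist force passes 120 N, or if a joint passes its speed limit or range.

## Working session

There is one attempt and no reset: what is moved stays moved. The work goes in short steps, Python scripts to look and compute and a shell command to move; the robot and the scene stay as the last step left them, time stands still between calls to the robot, and variables do not carry over. Pictures are saved under pics/ and viewed, at most 10 in all, crops included, and the job is handed in when it is done.

```bash
ls; mkdir -p pics
python3 - <<'E'
from rig import bot, cams, telemetry
import cv2,numpy as np,pickle
d={}
for n in("scene","top","wrist"):
    s=telemetry.read_state();c=cams.capture(n);c['state']=s;d[n]=c
    cv2.imwrite(f"pics/{n}0.png",c["color"][:,:,::-1])
    print(n,{k:np.round(v,3).tolist() for k,v in c.items() if k not in("color","state")})
pickle.dump(d,open("c0.pkl","wb"))
s=telemetry.read_state();print(s)
E
```

```text
pics
rig.py
steer.py
scene {'K': [[367.517, 0.0, 254.497], [0.0, 367.517, 192.303], [0.0, 0.0, 1.0]], 'view': [[-0.636, 0.772, 0.008, 0.402], [-0.576, -0.481, 0.66, 0.229], [0.513, 0.416, 0.751, -1.14], [0.0, 0.0, 0.0, 1.0]]}
top {'K': [[403.343, 0.0, 255.908], [0.0, 403.343, 191.691], [0.0, 0.0, 1.0]], 'view': [[0.02, -1.0, -0.022, -0.042], [0.993, 0.018, 0.121, -0.583], [-0.12, -0.024, 0.992, -0.9], [0.0, 0.0, 0.0, 1.0]]}
wrist {'K': [[297.319, 0.0, 257.008], [0.0, 297.319, 191.222], [0.0, 0.0, 1.0]], 'mount': [[-0.0, 0.953, 0.302, 0.082], [1.0, 0.001, -0.001, 0.001], [-0.001, 0.302, -0.953, -0.163], [0.0, 0.0, 0.0, 1.0]]}
{'time_s': 0.15, 'joint_positions': array([ 6.47720184e+01,  3.02664202e+01,  8.21401481e+01, -9.35663708e-04,
        6.76894622e+01, -1.02252908e+01]), 'qvel': array([-0.07175842, -0.15921146, -0.20270638, -0.04687353, -0.0179958 ,
       -0.02973284]), 'tau': array([ 4.17763031e-04, -4.40429342e+01, -1.76842868e+01,  6.33615372e-02,
        5.52575395e-02, -9.96762515e-05]), 'position': array([0.16149925, 0.60318613, 0.22179629]), 'tcp_rot': array([[-9.65915179e-01,  2.58857829e-01, -7.00699865e-04],
       [ 2.58858623e-01,  9.65914020e-01, -1.52262354e-03],
       [ 2.82672798e-04, -1.65210740e-03, -9.99998595e-01]]), 'force': array([ 0.48731752, -0.26969841,  0.48633864]), 'moment': array([-0.01002607,  0.04443298,  0.06437517]), 'grasp_force': 0.0, 'opening': 1.002628678762584}
```

View pics/top0.png

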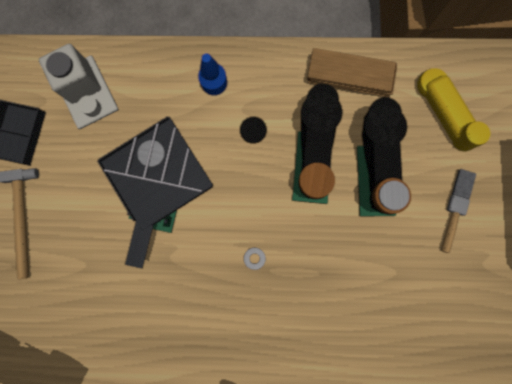

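View pics/scene0.png

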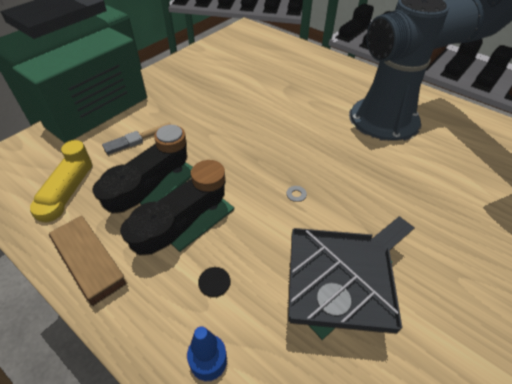

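The top view shows the tray with its plate at (151,153), the tongue from (145,222) to (135,266), and the bare heel at (317,180). In the scene view the plate is at (334,298), the tongue end is near (405,222), and the bare heel top is near (208,175). Next I'll measure these by masks in both views.

```bash
cat > h.py <<'E'
import numpy as np,cv2
def ray(c,uv):
    V=c['view'];R=V[:3,:3];o=-R.T@V[:3,3]
    K=c['K'];d=np.array([(uv[0]-K[0,2])/K[0,0],-(uv[1]-K[1,2])/K[1,1],-1.])
    return o,R.T@d/np.linalg.norm(d)
def wray(c,uv):
    s=c['state'];K=c['K'];p=np.array([uv[0]-K[0,2],uv[1]-K[1,2]]);r=np.hypot(*p);t=r/K[0,0]
    d=np.array([np.sin(t)*p[0]/r,-np.sin(t)*p[1]/r,-np.cos(t)]);M=c['mount'];R=s['tcp_rot']
    return s['position']+R@M[:3,3],R@(M[:3,:3]@d)
def plane(r,z): return r[0]+r[1]*(z-r[0][2])/r[1][2]
def tri(a,b):
    A=np.c_[a[1],-b[1]];t=np.linalg.lstsq(A,b[0]-a[0],rcond=None)[0]
    p,q=a[0]+a[1]*t[0],b[0]+b[1]*t[1];return (p+q)/2,np.linalg.norm(p-q)
def big(m):
    n,l,s,c=cv2.connectedComponentsWithStats(m.astype(np.uint8));i=1+np.argmax(s[1:,4]);return l==i
E
python3 - <<'E'
import pickle,cv2,numpy as np
from h import *
d=pickle.load(open("c0.pkl","rb"))
for n,pts in(("top",[(317,180),(310,178),(151,153),(140,250),(317,195)]),("scene",[(208,175),(334,298),(400,228),(345,260),(208,192)])):
    im=d[n]['color'];h=cv2.cvtColor(im,cv2.COLOR_RGB2HSV)
    for u,v in pts: print(n,u,v,im[v,u],h[v,u])
a=d['top']['color'][100:280,80:230];b=d['scene']['color'][205:355,280:430]
a=cv2.resize(a,None,fx=3,fy=3,interpolation=2)[:540];b=cv2.resize(b,(350,350))
o=np.zeros((540,800,3),np.uint8);o[:,:450]=a;o[:350,450:]=b
o=np.clip(o.astype(int)*2,0,255)
h=cv2.resize(d['scene']['color'][150:210,170:250],(250,188));o[352:540,450:700]=h
cv2.imwrite("pics/crop0.png",o[:,:,::-1])
E
```

```text
top 317 180 [118  77  42] [ 14 164 118]
top 310 178 [123  81  44] [ 14 164 123]
top 151 153 [110 108 108] [  0   5 110]
top 140 250 [49 50 52] [110  15  52]
top 317 195 [119  78  42] [ 14 165 119]
scene 208 175 [140  99  61] [ 14 144 140]
scene 334 298 [97 98 99] [105   5  99]
scene 400 228 [64 66 68] [105  15  68]
scene 345 260 [65 67 70] [108  18  70]
scene 208 192 [28 25 23] [12 46 28][ WARN:0@0.089] global loadsave.cpp:1063 imwrite_ Unsupported depth image for selected encoder is fallbacked to CV_8U.
```

View pics/crop0.png

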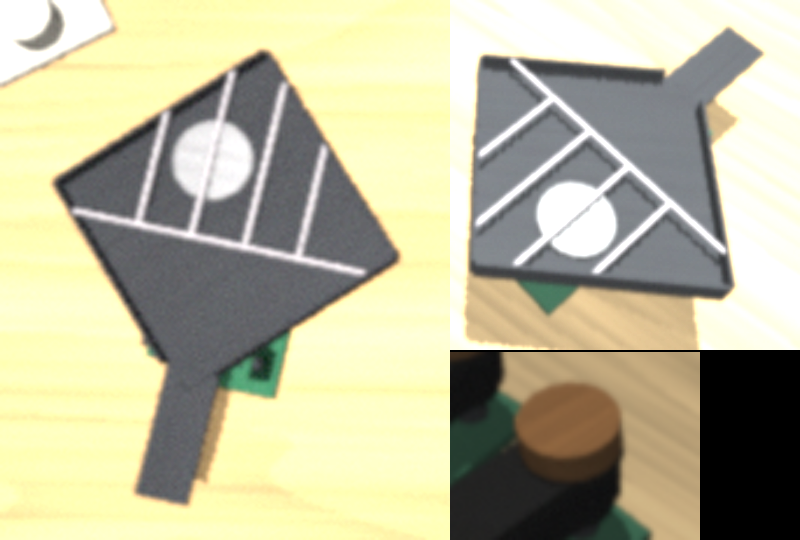

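The crop shows the tongue end corners at about (126,264) and (143,268) in top, matching (414,228) and (399,217) in scene. The guard rod runs across the tray and the plate sits behind it. The heel top is clearly brighter than the heel side.

Run:
```python
import pickle,cv2,numpy as np
from h import *
d=pickle.load(open("c0.pkl","rb"));T,S=d['top'],d['scene']
def hsv(c):return [x.astype(int) for x in cv2.split(cv2.cvtColor(c['color'],cv2.COLOR_RGB2HSV))]
def win(m,u0,u1,v0,v1):
    o=np.zeros_like(m);o[v0:v1,u0:u1]=m[v0:v1,u0:u1];return big(o)
def ell(m):
    c=max(cv2.findContours(m.astype(np.uint8),0,1)[0],key=len);return cv2.fitEllipse(cv2.convexHull(c))
H,s,v=hsv(T); hm=win((s>130)&(v>70),290,340,155,205); et=ell(hm)
pm=win((s<40)&(v>75),130,170,135,170);
dt=win((s<60)&(v<80),90,225,105,275)
H,s,v=hsv(S); hs=win((s>120)&(v>112),185,230,155,200); es=ell(hs)
ds=win((s<60)&(v<95),280,430,205,340)
print('heel',et,es)
p,e=tri(ray(T,et[0]),ray(S,es[0]));print('heel tri',p.round(4),e, plane(ray(T,et[0]),.13).round(4),plane(ray(S,es[0]),.13).round(4))
def corners(m):
    c=max(cv2.findContours(m.astype(np.uint8),0,1)[0],key=len);return cv2.approxPolyDP(c,3,True)[:,0]
ct,cs=corners(dt),corners(ds);print(ct.tolist(),cs.tolist())
# tongue: rect of tongue area
def rect(m,f):
    vv,uu=np.nonzero(m);k=f(uu,vv);return cv2.boxPoints(cv2.minAreaRect(np.c_[uu,vv][k].astype(np.float32)))
rt=rect(dt,lambda u,v:v>232);rs=rect(ds,lambda u,v:(u-v>168))
print(rt,rs)
for n,c,b in(('top',T,rt),('scene',S,rs)):
    print(n,[plane(ray(c,q),.088)[:2].round(4).tolist() for q in b])
for n,c,b in(('top',T,ct),('scene',S,cs)):
    print(n,[plane(ray(c,q),.09)[:2].round(3).tolist() for q in b])
for a,b in (((125.7,264.3),(413.7,227.7)),((142.7,267.7),(399.1,217))): print(tri(ray(T,a),ray(S,b)))
```

```text
heel ((316.7667541503906, 179.8568115234375), (34.94195556640625, 35.27202224731445), 143.51535034179688) ((207.42935180664062, 171.33743286132812), (22.84136199951172, 32.868072509765625), 83.38188934326172)
heel tri [ 0.5996 -0.1598  0.1295] 0.0015745419017920642 [ 0.599  -0.1591  0.13  ] [ 0.6003 -0.1601  0.13  ]
[[189, 149], [181, 184], [200, 188], [200, 192], [105, 172], [136, 221], [127, 264], [141, 267], [152, 225], [211, 186]] [[413, 227], [398, 217], [373, 238], [308, 230], [398, 311], [395, 313], [374, 294], [344, 322], [340, 320], [371, 291], [355, 279], [346, 287], [352, 302], [345, 313], [331, 315], [322, 308], [307, 319], [318, 306], [316, 293], [321, 285], [342, 285], [353, 275], [340, 263], [291, 302], [296, 293], [336, 261], [324, 249], [292, 272], [321, 246], [304, 229], [294, 229], [290, 322], [396, 332], [401, 326], [389, 250]]
[[125.05883 263.76474]
 [133.76471 228.94121]
 [150.47058 233.11768]
 [141.76471 267.94122]] [[391.50006 222.50003]
 [400.00006 214.00003]
 [413.50006 227.50003]
 [405.00006 236.00003]]
top [[0.4156, 0.2468], [0.4907, 0.2322], [0.4824, 0.19
[... 278 characters left out ...]
.245], [0.414, 0.21], [0.496, 0.195], [0.563, 0.084], [0.606, 0.3], [0.613, 0.297], [0.604, 0.253], [0.683, 0.238], [0.684, 0.231], [0.602, 0.246], [0.6, 0.212], [0.624, 0.207], [0.642, 0.23], [0.668, 0.231], [0.686, 0.214], [0.686, 0.195], [0.719, 0.186], [0.687, 0.188], [0.669, 0.172], [0.65, 0.17], [0.625, 0.2], [0.595, 0.205], [0.588, 0.173], [0.711, 0.148], [0.692, 0.144], [0.589, 0.165], [0.581, 0.133], [0.662, 0.114], [0.579, 0.125], [0.566, 0.076], [0.579, 0.06], [0.741, 0.167], [0.642, 0.313], [0.627, 0.315], [0.502, 0.232]]
(array([0.41421838, 0.24682114, 0.08415194]), np.float64(0.00038005515947955095))
(array([0.40734054, 0.21053639, 0.08331659]), np.float64(0.00218123811808242))
```

The heel triangulates to (0.600, -0.160, 0.130). The tongue press point is about (0.4355, 0.2238), with a yaw of about -0.192 rad. Moving above the tongue with the fingers shut.

```bash
python3 steer.py '[{"xyz":[-0.1, -0.08, 0], "finger_gap":0}, {"xyz":[-0.2, -0.163, 0], "finger_gap":0}, {"xyz":[-0.3, -0.244, 0], "finger_gap":0}, {"xyz":[-0.363, -0.296, 0], "finger_gap":0}, {"xyz":[-0.363, -0.296, 0], "finger_gap":0}, {"xyz":[-0.363, -0.296, 0], "finger_gap":0}, {"xyz":[-0.363, -0.296, 0], "finger_gap":0}, {"xyz":[-0.363, -0.296, 0], "finger_gap":0}, {"xyz":[-0.363, -0.296, 0], "finger_gap":0}, {"xyz":[-0.363, -0.296, 0], "finger_gap":0}, {"xyz":[-0.363, -0.296, 0], "finger_gap":0}, {"xyz":[-0.363, -0.296, 0.05], "finger_gap":0}, {"xyz":[-0.363, -0.296, 0.09], "finger_gap":0}, {"xyz":[-0.363, -0.296, 0.11], "finger_gap":0}, {"xyz":[-0.363, -0.296, 0.115], "finger_gap":0}, {"xyz":[-0.363, -0.296, 0.115], "finger_gap":0}]'
python3 -c "
from rig import bot, cams, telemetry;s=telemetry.read_state();print(s['tcp_rot'].round(4),s['joint_positions'],s['force'])"
```

```text
time_s: 1.75
position: [0.4348, 0.2245, 0.1071]
tcp_rot: [[-0.966, 0.258, -0.002], [0.258, 0.966, -0.0], [0.002, -0.001, -1.0]]
force: [0.8, 0.3, 0.2]
opening: 0.007
grasp_force: 0.0
[[-9.662e-01  2.578e-01 -1.900e-03]
 [ 2.578e-01  9.662e-01 -3.000e-04]
 [ 1.800e-03 -8.000e-04 -1.000e+00]] [ 1.41883318e+01  3.06637995e+01  1.07337365e+02  1.70486410e-02
  4.21091701e+01 -6.08873938e+01] [0.84261438 0.29477852 0.19290277]
```

```bash
python3 steer.py '[{"xyz":[0, 0, 0.012], "finger_gap":0}, {"xyz":[0, 0, 0.017], "finger_gap":0}, {"xyz":[0, 0, 0.021], "finger_gap":0}, {"xyz":[0, 0, 0.025], "finger_gap":0}, {"xyz":[0, 0, 0.029], "finger_gap":0}, {"xyz":[0, 0, 0.033], "finger_gap":0}, {"xyz":[0, 0, 0.037], "finger_gap":0}, {"xyz":[0, 0, 0.041], "finger_gap":0}, {"xyz":[0, 0, 0.045], "finger_gap":0}, {"xyz":[0, 0, 0.048], "finger_gap":0}, {"xyz":[0, 0, 0.051], "finger_gap":0}, {"xyz":[0, 0, 0.053], "finger_gap":0}]'
python3 - <<'E'
from rig import bot, cams, telemetry
import cv2,numpy as np
print(telemetry.read_state()['force'])
o=np.hstack([cams.capture(n)["color"][y:y+200,x:x+200] for n,y,x in(("top",90,70),("scene",180,260))])
cv2.imwrite("pics/press.png",cv2.resize(np.clip(o[:,:,::-1].astype(int)*1.5,0,255).astype(np.uint8),(800,400)))
E
```

```text
time_s: 2.95
position: [0.4385, 0.2243, 0.0563]
tcp_rot: [[-0.966, 0.259, 0.006], [0.259, 0.966, 0.001], [-0.006, 0.003, -1.0]]
force: [0.4, -1.3, 6.9]
opening: 0.008
grasp_force: 2.7
[ 0.42255688 -1.27819033  6.87853229]
```

View pics/press.png

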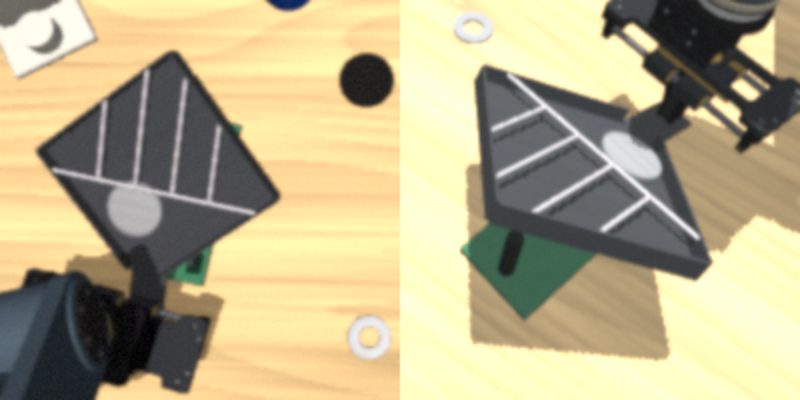

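The tray is tipped and the plate is already sliding out from under the guard; it shows at (135,210) in the left half. I'll press slightly further and hold.

```bash
python3 steer.py '[{"xyz":[0, 0, 0.002], "finger_gap":0}, {"xyz":[0, 0, 0.003], "finger_gap":0}, {"xyz":[0, 0, 0.003], "finger_gap":0}, {"xyz":[0, 0, 0.003], "finger_gap":0}, {"xyz":[0, 0, 0.003], "finger_gap":0}, {"xyz":[0, 0, 0.003], "finger_gap":0}, {"xyz":[0, 0, 0.003], "finger_gap":0}, {"xyz":[0, 0, 0.003], "finger_gap":0}, {"xyz":[0, 0, 0.003], "finger_gap":0}, {"xyz":[0, 0, 0.003], "finger_gap":0}, {"xyz":[0, 0, 0.003], "finger_gap":0}, {"xyz":[0, 0, 0.003], "finger_gap":0}, {"xyz":[0, 0, 0.003], "finger_gap":0}, {"xyz":[0, 0, 0.003], "finger_gap":0}, {"xyz":[0, 0, 0.003], "finger_gap":0}]'
python3 - <<'E'
from rig import bot, cams, telemetry
import cv2,numpy as np
o=np.hstack([cams.capture(n)["color"][y:y+200,x:x+200] for n,y,x in(("top",90,70),("scene",180,260))])
cv2.imwrite("pics/press2.png",cv2.resize(np.clip(o[:,:,::-1].astype(int)*1.5,0,255).astype(np.uint8),(800,400)))
E
```

```text
time_s: 4.55
position: [0.4356, 0.2238, 0.0515]
tcp_rot: [[-0.966, 0.259, -0.0], [0.259, 0.966, -0.0], [0.0, -0.0, -1.0]]
force: [0.4, 0.5, 4.5]
opening: 0.002
grasp_force: 1.7
```

View pics/press2.png

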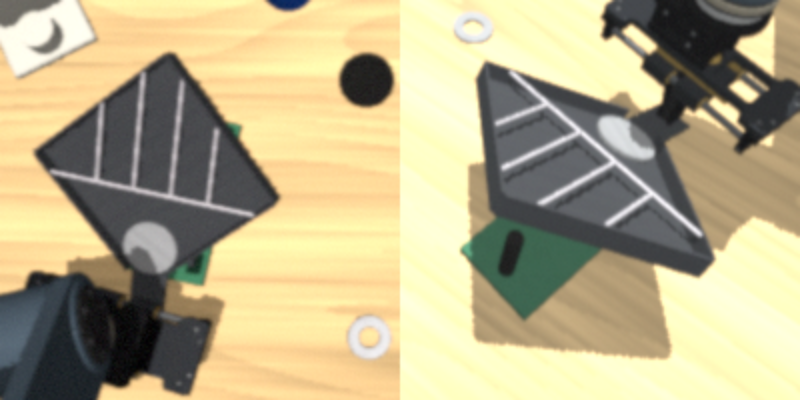

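The plate is home in the front corner, at (150,247) in the left half. Now raising the tongue gently.

Careful with the scale: turns go in shares of 120 degrees. That gives: 86 degrees is 0.7167.

```bash
python3 steer.py '[{"xyz":[0, 0, -0.003], "finger_gap":0}, {"xyz":[0, 0, -0.006], "finger_gap":0}, {"xyz":[0, 0, -0.009], "finger_gap":0}, {"xyz":[0, 0, -0.012], "finger_gap":0}, {"xyz":[0, 0, -0.015], "finger_gap":0}, {"xyz":[0, 0, -0.018], "finger_gap":0}, {"xyz":[0, 0, -0.021], "finger_gap":0}, {"xyz":[0, 0, -0.024], "finger_gap":0}, {"xyz":[0, 0, -0.027], "finger_gap":0}, {"xyz":[0, 0, -0.03], "finger_gap":0}, {"xyz":[0, 0, -0.033], "finger_gap":0}, {"xyz":[0, 0, -0.036], "finger_gap":0}, {"xyz":[0, 0, -0.039], "finger_gap":0}, {"xyz":[0, 0, -0.042], "finger_gap":0}, {"xyz":[0, 0, -0.06], "finger_gap":0}, {"xyz":[0, 0, -0.1], "finger_gap":0}, {"xyz":[0, 0, -0.14], "finger_gap":0}, {"xyz":[0, 0, -0.16], "finger_gap":0}]'
python3 steer.py '[{"xyz":[0.01, -0.03, 0], "rot":[0, 0, 0.0717], "finger_gap":1}, {"xyz":[0.01, -0.06, 0], "rot":[0, 0, 0.1417], "finger_gap":1}, {"xyz":[0.01, -0.06, 0], "rot":[0, 0, 0.2167], "finger_gap":1}, {"xyz":[0.01, -0.06, 0], "rot":[0, 0, 0.2833], "finger_gap":1}, {"xyz":[0.01, -0.06, 0], "rot":[0, 0, 0.3583], "finger_gap":1}, {"xyz":[0.01, -0.06, 0], "rot":[0, 0, 0.425], "finger_gap":1}, {"xyz":[0.01, -0.06, 0], "rot":[0, 0, 0.5], "finger_gap":1}, {"xyz":[0.01, -0.06, 0], "rot":[0, 0, 0.5667], "finger_gap":1}, {"xyz":[0.01, -0.06, 0], "rot":[0, 0, 0.6417], "finger_gap":1}, {"xyz":[0.01, -0.06, 0], "rot":[0, 0, 0.7167], "finger_gap":1}, {"xyz":[0.01, -0.06, 0], "rot":[0, 0, 0.7167], "finger_gap":1}, {"xyz":[0.01, -0.06, 0], "rot":[0, 0, 0.7167], "finger_gap":1}]'
cat > look.py <<'E'
from rig import bot, cams, telemetry
import cv2,numpy as np,pickle,sys
d={}
for n in("scene","top","wrist"):
    s=telemetry.read_state();c=cams.capture(n);c['state']=s;d[n]=c
pickle.dump(d,open(sys.argv[1]+".pkl","wb"))
o=np.zeros((384,712,3),np.uint8);o[:,:512]=d['wrist']['color'];o[:192,512:]=d['top']['color'][90:282,70:270];o[192:,512:]=d['scene']['color'][180:372,260:460]
cv2.imwrite(f"pics/{sys.argv[1]}.png",np.clip(o[:,:,::-1].astype(int)*1.5,0,255).astype(np.uint8))
E
python3 look.py c1
```

```text
time_s: 6.45
position: [0.438, 0.2244, 0.2148]
tcp_rot: [[-0.966, 0.259, 0.007], [0.259, 0.966, 0.002], [-0.006, 0.003, -1.0]]
force: [1.5, 0.2, -1.2]
opening: 0.007
grasp_force: 0.0
time_s: 7.65
position: [0.4109, 0.1685, 0.2116]
tcp_rot: [[0.188, 0.982, 0.001], [0.982, -0.188, 0.0], [0.0, 0.001, -1.0]]
force: [-1.1, -0.2, 0.2]
opening: 0.971
grasp_force: 0.0
```

View pics/c1.png

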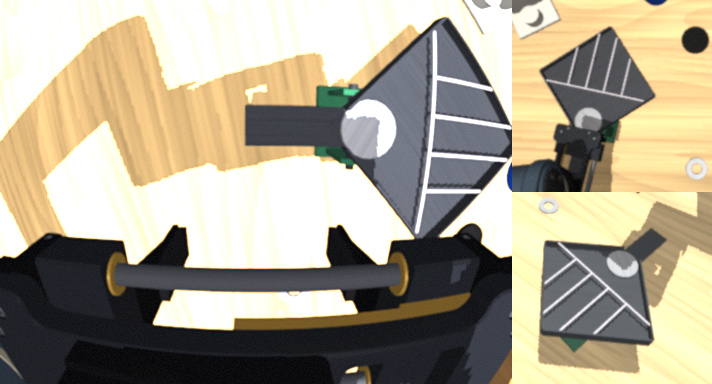

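The tray is level and the plate rests in the corner, at wrist (368,129), top about (146,210) and scene about (370,250). Measuring it from two views.

```bash
cat > m.py <<'E'
import pickle,cv2,numpy as np
from h import *
d=pickle.load(open("c1.pkl","rb"));T,S,W=d['top'],d['scene'],d['wrist']
def ell(c,u0,u1,v0,v1,th):
    h=cv2.cvtColor(c['color'],cv2.COLOR_RGB2HSV).astype(int)[v0:v1,u0:u1]
    m=big((h[...,1]<40)&(h[...,2]>th));k=max(cv2.findContours(m.astype(np.uint8),0,1)[0],key=len)
    e=cv2.fitEllipse(cv2.convexHull(k));return np.add(e[0],(u0,v0)),np.round(e[1],1)
ew,es,et=ell(W,325,415,90,170,75),ell(S,345,392,228,272,85),ell(T,125,170,190,218,85)
print(ew,es,et)
print(tri(wray(W,ew[0]),ray(S,es[0])))
for z in(.08,.086,.092): print(z,plane(wray(W,ew[0]),z).round(4),plane(ray(S,es[0]),z).round(4),plane(ray(T,et[0]),z).round(4))
E
python3 m.py
```

```text
(array([393.92141724, 129.09106445]), array([ 85.5, 106.5])) (array([369.93020248, 252.40732956]), array([24., 33.])) (array([145.15473366, 207.9796524 ]), array([20.9, 27.5]))
(array([0.54891419, 0.20760788, 0.11597174]), np.float64(0.0027438193079141852))
0.08 [0.5659 0.2    0.08  ] [0.5231 0.205  0.08  ] [0.5374 0.2121 0.08  ]
0.086 [0.563  0.2011 0.086 ] [0.5275 0.2057 0.086 ] [0.537  0.2103 0.086 ]
0.092 [0.5602 0.2021 0.092 ] [0.5318 0.2063 0.092 ] [0.5365 0.2085 0.092 ]
```

```bash
python3 - <<'E'
import pickle,numpy as np
W=pickle.load(open("c1.pkl","rb"))['wrist']['color']
g=W.mean(2).astype(int)
print(g[129,330:430:3]); print(g[90:170:3,368]);print(W[140,365],W[120,385],W[129,410])
E
sed -i 's/170,75)/170,100)/' m.py; python3 m.py
```

```text
[ 44  45  41  49 114 123 128 126 121 119 122 121 124 122 117 112 152 220
 221 215 213 212 115  81  83  85  85  83  83  81  80  64  69 112]
[ 79  84  83 141 222 222 217 213 219 145 119 122 124 125 122 119 117 114
 113 118 122 121 122  64  43  41  42]
[117 116 123] [215 217 225] [77 80 86]
(array([368.72047424, 128.43576431]), array([55.4, 60.4])) (array([369.93020248, 252.40732956]), array([24., 33.])) (array([145.15473366, 207.9796524 ]), array([20.9, 27.5]))
(array([0.53201747, 0.2064762 , 0.09226734]), np.float64(0.00021253875218107244))
0.08 [0.5366 0.2047 0.08  ] [0.5231 0.205  0.08  ] [0.5374 0.2121 0.08  ]
0.086 [0.5343 0.2056 0.086 ] [0.5275 0.2057 0.086 ] [0.537  0.2103 0.086 ]
0.092 [0.5321 0.2065 0.092 ] [0.5318 0.2063 0.092 ] [0.5365 0.2085 0.092 ]
```

```bash
python3 steer.py '[{"xyz":[0.02, 0.04, 0], "finger_gap":0.95}, {"xyz":[0.045, 0.08, 0], "finger_gap":0.95}, {"xyz":[0.06, 0.112, 0], "finger_gap":0.95}, {"xyz":[0.06, 0.112, 0.04], "finger_gap":0.95}, {"xyz":[0.06, 0.112, 0.085], "finger_gap":0.95}, {"xyz":[0.06, 0.112, 0.085], "finger_gap":0.95}, {"xyz":[0.06, 0.112, 0.085], "finger_gap":0.95}, {"xyz":[0.06, 0.112, 0.085], "finger_gap":0.95}, {"xyz":[0.06, 0.112, 0.085], "finger_gap":0.95}, {"xyz":[0.06, 0.112, 0.085], "finger_gap":0.95}]'; python3 -c "
from rig import bot, cams, telemetry
import numpy as np
s=telemetry.read_state();print(s['tcp_rot'].T@(np.array([.532,.2065,.0895])-s['position']),s['force'],s['qvel'],s['position'])"
```

```text
time_s: 8.8
position: [0.5331, 0.2062, 0.1287]
tcp_rot: [[0.191, 0.982, 0.004], [0.982, -0.191, 0.001], [0.001, 0.004, -1.0]]
force: [-0.7, 0.1, -0.3]
opening: 0.955
grasp_force: 0.0
[ 1.41184612e-05 -1.27379428e-03  3.91734403e-02] [-0.67770577  0.07248398 -0.32184341] [-0.06817606  0.51135259  0.39362718  0.01377618 -0.21865416  0.0048088 ] [0.53309148 0.20621608 0.12867792]
```

```bash
python3 steer.py '[{"xyz":[0, -0.001, 0.02], "finger_gap":0.95}, {"xyz":[0, -0.001, 0.03], "finger_gap":0.95}, {"xyz":[0, -0.001, 0.034], "finger_gap":0.95}, {"xyz":[0, -0.001, 0.037], "finger_gap":0.95}, {"xyz":[0, -0.001, 0.038], "finger_gap":0.95}, {"xyz":[0, -0.001, 0.038], "finger_gap":0.95}, {"xyz":[0, -0.001, 0.038], "finger_gap":0.95}, {"xyz":[0, -0.001, 0.038], "finger_gap":0.95}]'
```

```text
time_s: 9.6
position: [0.5313, 0.2062, 0.0889]
tcp_rot: [[0.191, 0.982, 0.001], [0.982, -0.191, 0.0], [0.0, 0.001, -1.0]]
force: [-0.2, 0.5, -0.5]
opening: 0.951
grasp_force: 0.0
```

```bash
python3 steer.py '[{"xyz":[0, 0, 0.001], "finger_gap":0.95}, {"xyz":[0, 0, 0.001], "finger_gap":0.95}, {"xyz":[0, 0, 0.001], "finger_gap":0.95}]'; python3 steer.py '[{"xyz":[0, 0, 0.001], "finger_gap":0.95}, {"xyz":[0, 0, 0.001], "finger_gap":0.95}, {"xyz":[0, 0, 0.001], "finger_gap":0.95}]'
```

```text
time_s: 9.9
position: [0.5313, 0.2063, 0.0884]
tcp_rot: [[0.191, 0.982, 0.001], [0.982, -0.191, 0.0], [0.0, 0.001, -1.0]]
force: [-1.4, -0.4, 5.4]
opening: 0.95
grasp_force: 2.8
time_s: 10.2
position: [0.5313, 0.2063, 0.0883]
tcp_rot: [[0.191, 0.982, 0.002], [0.982, -0.191, 0.0], [0.0, 0.002, -1.0]]
force: [-3.8, -0.1, 11.2]
opening: 0.942
grasp_force: 5.6
```

```bash
python3 steer.py '[{"xyz":[0, 0, -0.003], "finger_gap":0.95}, {"xyz":[0, 0, -0.003], "finger_gap":0.95}, {"xyz":[0, 0, -0.003], "finger_gap":0.6}, {"xyz":[0, 0, -0.003], "finger_gap":0.6}, {"xyz":[0, 0, -0.003], "finger_gap":0.6}, {"xyz":[0, 0, -0.003], "finger_gap":0.6}, {"xyz":[0, 0, -0.003], "finger_gap":0.6}, {"xyz":[0, 0, -0.003], "finger_gap":0.6}, {"xyz":[0, 0, -0.003], "finger_gap":0.6}, {"xyz":[0, 0, -0.003], "finger_gap":0.6}]'
```

```text
time_s: 11.2
position: [0.5309, 0.2062, 0.0894]
tcp_rot: [[0.191, 0.982, -0.0], [0.982, -0.191, -0.0], [-0.0, -0.0, -1.0]]
force: [-1.1, 0.3, -1.3]
opening: 0.671
grasp_force: 30.0
```

```bash
python3 steer.py '[{"xyz":[0, 0, -0.005], "finger_gap":0.6}, {"xyz":[0, 0, -0.01], "finger_gap":0.6}, {"xyz":[0, 0, -0.02], "finger_gap":0.6}, {"xyz":[0, 0, -0.04], "finger_gap":0.6}, {"xyz":[0, 0, -0.07], "finger_gap":0.6}, {"xyz":[0, 0, -0.1], "finger_gap":0.6}, {"xyz":[0, 0, -0.12], "finger_gap":0.6}, {"xyz":[0, 0, -0.12], "finger_gap":0.6}, {"xyz":[0, 0, -0.12], "finger_gap":0.6}, {"xyz":[0, 0, -0.12], "finger_gap":0.6}]'; python3 look.py c2; python3 -c "
from rig import bot, cams, telemetry;s=telemetry.read_state();print(s['position'],s['tcp_rot'])"
```

```text
time_s: 12.2
position: [0.5298, 0.2059, 0.2084]
tcp_rot: [[0.191, 0.982, -0.003], [0.982, -0.191, -0.001], [-0.001, -0.003, -1.0]]
force: [0.7, 0.1, -2.1]
opening: 0.668
grasp_force: 30.0
[0.53013231 0.20597296 0.20817171] [[ 1.90900671e-01  9.81605229e-01 -2.84738245e-03]
 [ 9.81608789e-01 -1.90902884e-01 -5.24113944e-04]
 [-1.05804651e-03 -2.69496193e-03 -9.99995809e-01]]
```

View pics/c2.png

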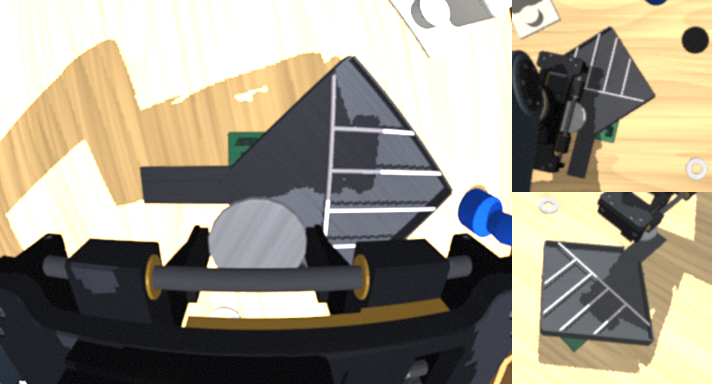

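The plate is held between the pads, centred near wrist (258,240). I'll fit a circle to its visible rim, in the tool frame.

Run:
```python
import pickle,cv2,numpy as np
from scipy.optimize import least_squares
from h import *
W=pickle.load(open("c2.pkl","rb"))['wrist'];s=W['state']
g=W['color'].mean(2)
print(g[190:265:4,258].astype(int),g[230,195:320:4].astype(int))
# rim: walk outward from (258,240) along directions upward, strongest brightness fall
P=[]
gb=cv2.GaussianBlur(g.astype(np.float32),(3,3),0)
for a in np.radians(np.r_[-5:40:3,45:136:5,140:186:3]):
    r=np.arange(36,56,.25);u=258+r*np.cos(a);v=240-r*np.sin(a)
    p=cv2.remap(gb,u[None].astype(np.float32),v[None].astype(np.float32),1)[0]
    i=np.argmin(p[6:]-p[:-6])+3;P.append((np.degrees(a),u[i],v[i],r[i]))
P=np.array(P);print(P[:,[0,3]].round(1).tolist())
s0=dict(s);s0['position']=np.zeros(3);s0['tcp_rot']=np.eye(3);c=dict(W,state=s0)
Q=np.array([plane(wray(c,p[1:3]),-.0046)[:2] for p in P])
f=lambda x:np.hypot(*(Q-x[:2]).T)-x[2]
r=least_squares(f,[0,0,.03],loss='soft_l1',f_scale=.0005);print(r.x,np.abs(r.fun).mean())
```

```text
[ 43  42  73 120 113 109 114 115 113 110 114 116 117 117 113 112 109 106
 108] [ 10   9  11  30 124 113 112 109 114 114 113 112 108 110 115 113 115 118
 117 113 108 109 112 115 116 116 114 105  14  12  11   7]
[[-5.0, 48.2], [-2.0, 48.2], [1.0, 48.2], [4.0, 48.0], [7.0, 47.8], [10.0, 48.0], [13.0, 48.5], [16.0, 47.5], [19.0, 46.0], [22.0, 45.8], [25.0, 45.0], [28.0, 44.8], [31.0, 44.8], [34.0, 44.2], [37.0, 44.0], [45.0, 43.0], [50.0, 42.5], [55.0, 42.5], [60.0, 42.0], [65.0, 41.2], [70.0, 41.2], [75.0, 41.2], [80.0, 41.2], [85.0, 41.0], [90.0, 41.2], [95.0, 41.5], [100.0, 42.0], [105.0, 42.2], [110.0, 42.2], [115.0, 42.2], [120.0, 43.2], [125.0, 44.2], [130.0, 48.2], [135.0, 51.5], [140.0, 55.0], [143.0, 44.2], [146.0, 44.0], [149.0, 44.5], [152.0, 44.5], [155.0, 45.0], [158.0, 45.5], [161.0, 45.2], [164.0, 51.8], [167.0, 51.5], [170.0, 51.0], [173.0, 50.0], [176.0, 50.2], [179.0, 50.2], [182.0, 50.2], [185.0, 50.0]]
[-1.54242366e-05  9.81181784e-04  2.96616523e-02] 0.0006749593908415081
```

The plate sits centred in the grasp (offset about 1 mm). Moving over the bare heel.

```bash
python3 steer.py '[{"xyz":[-0.04, 0.016, 0], "finger_gap":0.6}, {"xyz":[-0.085, 0.034, 0], "finger_gap":0.6}, {"xyz":[-0.13, 0.052, 0], "finger_gap":0.6}, {"xyz":[-0.175, 0.07, 0], "finger_gap":0.6}, {"xyz":[-0.22, 0.088, 0], "finger_gap":0.6}, {"xyz":[-0.265, 0.106, 0], "finger_gap":0.6}, {"xyz":[-0.3, 0.12, 0], "finger_gap":0.6}, {"xyz":[-0.33, 0.131, 0], "finger_gap":0.6}, {"xyz":[-0.346, 0.137, 0], "finger_gap":0.6}, {"xyz":[-0.346, 0.137, 0], "finger_gap":0.6}, {"xyz":[-0.346, 0.137, 0], "finger_gap":0.6}, {"xyz":[-0.346, 0.137, 0.03], "finger_gap":0.6}, {"xyz":[-0.346, 0.137, 0.05], "finger_gap":0.6}, {"xyz":[-0.346, 0.137, 0.05], "finger_gap":0.6}, {"xyz":[-0.346, 0.137, 0.05], "finger_gap":0.6}, {"xyz":[-0.346, 0.137, 0.05], "finger_gap":0.6}]'; python3 -c "
from rig import bot, cams, telemetry
import numpy as np
s=telemetry.read_state();print(s['tcp_rot'].T@(np.array([.5987,-.1594,.1314])-s['position']),s['force'],s['position'])"; python3 look.py c3
python3 - <<'E'
import pickle,cv2,numpy as np
d=pickle.load(open("c3.pkl","rb"))
o=np.hstack([d['wrist']['color'],cv2.resize(d['scene']['color'][130:226,160:256],(288,384))])[:,:800]
cv2.imwrite("pics/c3b.png",np.clip(o[:,:,::-1].astype(int)*1.4,0,255).astype(np.uint8))
E
```

```text
time_s: 13.95
position: [0.6004, -0.159, 0.1609]
tcp_rot: [[0.19, 0.982, 0.002], [0.982, -0.19, -0.001], [-0.0, 0.002, -1.0]]
force: [-0.3, 0.4, -2.0]
opening: 0.672
grasp_force: 30.0
[-0.00073757 -0.00161115  0.02952107] [-0.25512338  0.4080931  -2.0210898 ] [ 0.60035745 -0.15895723  0.1609244 ]
```

View pics/c3b.png

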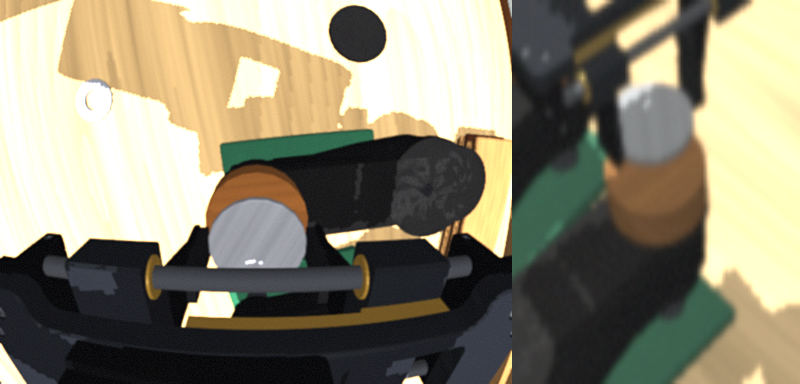

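The plate hangs over the bare brown heel: in the wrist view the disc is at (258,240) with the heel rim just behind at (256,190). Descending with a small correction.

```bash
python3 steer.py '[{"xyz":[-0.001, -0.0015, 0.012], "finger_gap":0.6}, {"xyz":[-0.001, -0.0015, 0.02], "finger_gap":0.6}, {"xyz":[-0.001, -0.0015, 0.025], "finger_gap":0.6}, {"xyz":[-0.001, -0.0015, 0.025], "finger_gap":0.6}, {"xyz":[-0.001, -0.0015, 0.026], "finger_gap":0.6}, {"xyz":[-0.001, -0.0015, 0.027], "finger_gap":0.6}, {"xyz":[-0.001, -0.0015, 0.027], "finger_gap":0.6}]'; python3 steer.py '[{"xyz":[0, 0, 0.001], "finger_gap":0.6}, {"xyz":[0, 0, 0.001], "finger_gap":0.6}, {"xyz":[0, 0, 0.002], "finger_gap":0.6}, {"xyz":[0, 0, 0.002], "finger_gap":0.6}]'
```

```text
time_s: 14.8
position: [0.5979, -0.1604, 0.1326]
tcp_rot: [[0.191, 0.982, 0.0], [0.982, -0.191, -0.0], [-0.0, 0.0, -1.0]]
force: [-1.1, -1.0, -2.0]
opening: 0.671
grasp_force: 30.0
time_s: 15.2
position: [0.5979, -0.1603, 0.1312]
tcp_rot: [[0.191, 0.982, 0.0], [0.982, -0.191, -0.0], [-0.0, 0.0, -1.0]]
force: [0.2, 0.1, 2.6]
opening: 0.677
grasp_force: 30.0
```

```bash
python3 steer.py '[{"xyz":[0, 0, -0.001], "finger_gap":0.6}, {"xyz":[0, 0, -0.001], "finger_gap":0.75}, {"xyz":[0, 0, -0.001], "finger_gap":0.85}, {"xyz":[0, 0, -0.001], "finger_gap":0.9}, {"xyz":[0, 0, -0.001], "finger_gap":0.9}, {"xyz":[0, 0, -0.001], "finger_gap":0.9}, {"xyz":[0, 0, -0.001], "finger_gap":0.9}, {"xyz":[0, 0, -0.005], "finger_gap":0.9}, {"xyz":[0, 0, -0.015], "finger_gap":0.9}, {"xyz":[0, 0, -0.04], "finger_gap":0.9}, {"xyz":[0, 0, -0.08], "finger_gap":0.9}, {"xyz":[0.03, 0, -0.12], "finger_gap":0.9}, {"xyz":[0.08, -0.04, -0.14], "finger_gap":0.9}, {"xyz":[0.12, -0.08, -0.14], "finger_gap":0.9}, {"xyz":[0.12, -0.12, -0.14], "finger_gap":0.9}, {"xyz":[0.12, -0.12, -0.14], "finger_gap":0.9}, {"xyz":[0.12, -0.12, -0.14], "finger_gap":0.9}, {"xyz":[0.12, -0.12, -0.14], "finger_gap":0.9}]'; python3 look.py c4
python3 - <<'E'
import pickle,cv2,numpy as np
from h import *
d=pickle.load(open("c4.pkl","rb"))
o=np.hstack([cv2.resize(d['top']['color'][130:230,270:370],(400,400)),cv2.resize(d['scene']['color'][130:230,150:250],(400,400))])
cv2.imwrite("pics/c4b.png",np.clip(o[:,:,::-1].astype(int)*1.3,0,255).astype(np.uint8))
for n,(u0,u1,v0,v1),th in(("top",(295,338,158,202),85),("scene",(185,232,145,192),85)):
    h=cv2.cvtColor(d[n]['color'],cv2.COLOR_RGB2HSV).astype(int)[v0:v1,u0:u1]
    m=big((h[...,1]<50)&(h[...,2]>th));k=max(cv2.findContours(m.astype(np.uint8),0,1)[0],key=len)
    e=cv2.fitEllipse(cv2.convexHull(k));c=np.add(e[0],(u0,v0));print(n,c,e[1],plane(ray(d[n],c),.136))
E
```

```text
time_s: 17.0
position: [0.5045, -0.0204, 0.2716]
tcp_rot: [[0.191, 0.982, 0.004], [0.982, -0.191, -0.001], [-0.001, 0.004, -1.0]]
force: [0.9, 0.2, 0.9]
opening: 0.904
grasp_force: 0.0
top [317.66488838 180.27575874] (27.915800094604492, 28.593982696533203) [ 0.59722893 -0.16016271  0.136     ]
scene [207.58268356 169.08375549] (20.263904571533203, 27.28065299987793) [ 0.59907663 -0.16008423  0.136     ]
```

View pics/c4b.png

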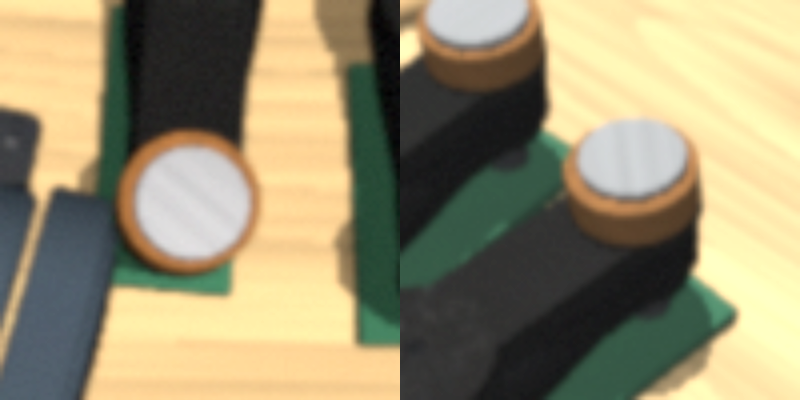

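The plate lies flat on the heel, at (190,202) in the left half, with an even brown rim around it and within about 2 mm of centre. The arm is clear, so I'm handing in.

```bash
python3 -c "
from rig import bot, cams, telemetry;print(bot.hand_in())"
```

```text
the job is handed in; nothing more can be done
None
```

The heel plate lies flat on the bare heel, about 2 mm off centre by the cameras and let go, the tray was level when last seen, and the job was handed in at about 17 s; no verdict was returned.

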